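# Lay out the valve-handle parts in build order

### The arm

A 6-joint arm with a two-finger parallel gripper is mounted at the origin on the work surface. World frame = base frame: x ahead of the robot, y to its left, z up, the work surface at z = 0. Lengths are in m, angles in rad, forces in N, time in s.
With the tool pointing down it reaches from about 0.25 to 0.775 m from the base axis. Payload 4 kg.
Tool frame: the origin (TCP) lies on the centre line of the jaws, within the pads' length; the fingertips stand 11 mm ahead of it and the grasp point (between the pads) lies 8 mm behind it; z points along the fingers, x is the direction in which the jaws open and shut, and the axes are right-handed (so a half turn about z gives the same grasp; the last joint's range is limited). The gripper opens to 94 mm and grips with 3 to 60 N. Pads are 16 mm wide; open, the fingers measure 119 mm over their backs; the gripper's body (75 mm by 177 mm) begins 78 mm behind the grasp point.
Start: joints at [-1.37, 0.087, 1.371, -0, 1.684, -0.103], TCP at [0.165, -0.525, 0.217] pointing down, gripper open.
Joint ranges: [-3.1, 3.1], [-0.76, 2.03], [0.27, 2.55], [-1.08, 4.22], [0.17, 2.65], [-2.57, 2.57]. Speed limits (rad/s): [2.79, 2.79, 3.14, 3.14, 3.14, 3.14].

### API

Orientations are given as a unit quaternion [x, y, z, w].
In Python, from rig import arm, capture, get_calibration, regions_of gives the robot as it stands. The module is installed in compiled form; this text tells all that it offers.
- The arm moves only by the tool jog_arm, never from a script. Its argument "plan" is one flat list of numbers, 4 for each row, row after row: the shift along the world's x, y, z in m, then the turn about the world's z in rad. In form: [tx, ty, tz, twist, tx, ty, tz, twist, ...]. A call has 1 to 20 rows; each row shifts and turns the pose as measured when the row begins; what a row does not reach is not made up. A row lasts 1/8 s, in which the tool goes at most 62.5 mm and 10.7 degrees, less where a joint would pass 70% of its speed; a pose out of reach is approached as far as the arm can. A call with a gripper value outside its range is refused whole. "jaw" is the finger opening in m, from 0 to 0.094, set as the call begins (left out, the last holds). The fingers move at their own pace and stop on an object; "newtons" is the grip in N (left out, the last holds). Time passes only in rows, so rows that do not move let the fingers close. It gives the time, the measured TCP pose, the force and the opening at its end, in the units of the state.
- arm.sense(): the state, without advancing time (a new reading comes with each control period).
- capture(name): name is "scene" or "side" or "wrist"; returns the picture (384x512x3 uint8, red, green, blue); there is no depth.
- get_calibration(name): a dict with "intrinsics" (3x3 intrinsics, pixels), "rvec" (rotation vector, rad) and "tvec" (3), from world to camera coordinates, as OpenCV has them. Camera axes: x right, y down, z forward; pixel columns grow to the right and rows downward; lengths in m; the calibration is good to about 2 mm. A picture is of the moment at which its call begins: read the wrist's pose just before it. get_calibration takes no time and is no camera call; for the wrist camera it gives the pose at the moment of the call.
- arm.sign_off(): hands the job in, once; it reports no verdict.
Trained networks look in the newest picture that a camera, given by its name, has taken for a name from the list of things; names that differ only in an ending like _2 or _b are one class to them, and where a whole thing is asked for, a point or a joint stands for the part that bears it (a point fixed in the world has none). Each returns a list of dicts, best first, with "score" (0 to 1); they miss things now and then, are a little off and sometimes report something else, mostly with a low value. They report only what shows in the picture. A call takes as long as a camera call.
- regions_of(camera, query): "region" (384x512 bool, what is visible of it) and "location" ([column, row] in pixels, amid what is visible of it).
The state is a dict: "time": time; "joint_pos": joint angles; "joint_velocities": joint speeds; "effort": joint torques, N m; "tool_pos": TCP position; "tool_rot": TCP orientation; "ft_force": force on the tool from outside, world axes, zero at the start; "moment": the same for the moment, N m; "grip_width": finger opening in m.
Only numpy, scipy, OpenCV 4.12 (cv2) and the standard library are available. Lean on these libraries where they do the work, as an engineer would, in place of code of your own. Each camera call takes 0.05 s, during which the arm holds its last target.

### The job

Lay out the four valve-handle parts along the row of three round pads, upright and each centred on its pad: the flanged base on the pad next to the pin fixture, the wing knob on the pad next to the curing lamp, and the sleeve on the pad between them, with the cap standing stem up, centred on top of the sleeve. Leave the small glass bottle standing where it is.

Things in the scene. Friction and masses are not known exactly. Their poses are not given: they have to be found in the camera images.
- base_mid (a point): the flanged base: loose blue plastic moulding standing upright, a round flange 64 mm across and 10 mm thick with a plain round boss 38 mm across rising from it; 55 mm high in all, about 60 g. Point: on its axis, half-way up (27.5 mm above its underside); z up. Grip the boss (10 to 55 mm above the underside), keeping the fingertips above the flange.
- sleeve_mid (a point): the sleeve: loose plain dark steel tube standing on end, 52 mm outside and 32 mm inside diameter, 45 mm high, about 90 g. Point: on its axis, half-way up (22.5 mm); z along the axis, up.
- knob_mid (a point): the wing knob: loose blue plastic, a round foot 50 mm across and 14 mm thick with one straight upright wing across its top, 48 mm long, 14 mm thick, from 14 to 50 mm above the underside; about 45 g. Point: on its axis, half-way up (25 mm); x runs along the wing, y across its 14 mm thickness, z up. Grip the wing, keeping the fingertips above the foot.
- cap_mid (a point): the cap: loose dark steel disc 54 mm across and 8 mm thick, flat underneath, with a round stem 22 mm across standing on it; 38 mm high in all, about 50 g. Point: on its axis, half-way up (19 mm above the underside); z up. Grip the stem (8 to 38 mm above the underside), keeping the fingertips above the disc.
- pad_a: fixed round black rubber pad, 80 mm across, 6 mm thick, with a thin grey ring mark; one of three equal pads in the row on the aluminium carrier plate. Origin: centre of its underside; its top is 6 mm above the origin and 10 mm above the bench. The pads are alike and any of them may be at either end or in the middle of the row: tell which by its distance to the two end fixtures (about 105 mm from an end pad to the fixture beside it, over 190 mm from the middle pad to either).
- pad_b: fixed round black rubber pad, 80 mm across, 6 mm thick, with a thin grey ring mark; one of three equal pads in the row on the aluminium carrier plate. Origin: centre of its underside; its top is 6 mm above the origin and 10 mm above the bench. The pads are alike and any of them may be at either end or in the middle of the row: tell which by its distance to the two end fixtures (about 105 mm from an end pad to the fixture beside it, over 190 mm from the middle pad to either).
- pad_c: fixed round black rubber pad, 80 mm across, 6 mm thick, with a thin grey ring mark; one of three equal pads in the row on the aluminium carrier plate. Origin: centre of its underside; its top is 6 mm above the origin and 10 mm above the bench. The pads are alike and any of them may be at either end or in the middle of the row: tell which by its distance to the two end fixtures (about 105 mm from an end pad to the fixture beside it, over 190 mm from the middle pad to either).
- pin_fixture: the pin fixture, fixed at one end of the row: round steel base 72 mm across and 14 mm thick with a thin upright steel pin at its centre, 70 mm high in all. Origin: centre of its underside, 4 mm above the bench. It may be at the left or the right end.
- cure_lamp: the curing lamp, fixed at the other end of the row: square grey box 66 x 66 mm, 62 mm high, with a round black-rimmed window on top. Origin: centre of its underside, 4 mm above the bench.
- bottle_mid (a point): small capped amber glass bottle, 36 mm across, 62 mm high, standing loose among the parts; not part of the job, to be left where it stands. Point: on its axis, half-way up (31 mm).

How it is judged:
At the end, for the whole second after the job is handed in: Base on the pad by the pin fixture, knob on the pad by the lamp, sleeve on the middle pad: each upright (0.1 rad), within 12 mm of the pad centre, resting on it (height within 5 mm). Cap stem up on the sleeve, within 8 mm of its axis and resting on it. All released and at rest (((horizontal distance between base_mid and pad_a below 0.012 m and horizontal distance between pad_a and pin_fixture below 0.16 m) or (horizontal distance between base_mid and pad_b below 0.012 m and horizontal distance between pad_b and pin_fixture below 0.16 m) or (horizontal distance between base_mid and pad_c below 0.012 m and horizontal distance between pad_c and pin_fixture below 0.16 m)) and ((horizontal distance between knob_mid and pad_a below 0.012 m and horizontal distance between pad_a and cure_lamp below 0.16 m) or (horizontal distance between knob_mid and pad_b below 0.012 m and horizontal distance between pad_b and cure_lamp below 0.16 m) or (horizontal distance between knob_mid and pad_c below 0.012 m and horizontal distance between pad_c and cure_lamp below 0.16 m)) and ((horizontal distance between sleeve_mid and pad_a below 0.012 m and horizontal distance between pad_a and pin_fixture above 0.16 m and horizontal distance between pad_a and cure_lamp above 0.16 m) or (horizontal distance between sleeve_mid and pad_b below 0.012 m and horizontal distance between pad_b and pin_fixture above 0.16 m and horizontal distance between pad_b and cure_lamp above 0.16 m) or (horizontal distance between sleeve_mid and pad_c below 0.012 m and horizontal distance between pad_c and pin_fixture above 0.16 m and horizontal distance between pad_c and cure_lamp above 0.16 m)) and horizontal distance between cap_mid and sleeve_mid below 0.008 m and z of cap_mid in the frame of sleeve_mid between 0.038 and 0.045 m and angle between each of base_mid, knob_mid, sleeve_mid, cap_mid's own z axis and vertical below 0.1 rad and height (world z) of base_mid between 0.0325 and 0.0425 m and linear speed of each of base, knob, sleeve, cap below 0.02 m/s and angular speed of each of base, knob, sleeve, cap below 0.2 rad/s and height (world z) of knob_mid between 0.03 and 0.04 m and height (world z) of sleeve_mid between 0.0275 and 0.0375 m and height (world z) of cap_mid between 0.069 and 0.079 m); the robot touches nothing.
It fails at once if the glass bottle is shifted by more than 20 mm or tipped by more than 0.3 rad (distance of bottle_mid from where it was at the start of the episode above 0.02 m or angle between bottle_mid's own z axis and vertical above 0.3 rad).
It also fails if it takes over 109 s, if anything falls off the work surface, if the arm or the gripper's body presses on something with over 40 N, if the wrist force passes 120 N, or if a joint passes its speed limit or range.

## Working session

There is one attempt and no reset: what is moved stays moved. The work goes in short steps, Python scripts to look and compute and a tool call to move; the robot and the scene stay as the last step left them, time stands still between calls to the robot, and variables do not carry over. Pictures are saved under pics/ and viewed, and the job is handed in when it is done.

Besides the shell and the picture viewer there is one more tool, called after "Request:" as name(argument=value, ...) on one line, values as JSON. jog_arm: Moves the arm, as the interface text tells. Its arguments: {"type":"object","properties":{"plan":{"type":"array","items":{"type":"number"}},"jaw":{"type":"number"},"newtons":{"type":"number"}},"required":["plan"]}

```bash
mkdir -p pics; ls; python3 - <<'E'
from rig import arm, capture, get_calibration, regions_of
import cv2, numpy as np
print(arm.sense())
for n in ["scene","side","wrist"]:
    c=get_calibration(n); print(n,c)
    im=capture(n); cv2.imwrite(f"pics/{n}0.png",im[:,:,::-1])
E
```

```text
pics
{'time': 0.0, 'joint_pos': array([-1.37012745e+00,  8.79439004e-02,  1.37226969e+00, -8.11314453e-06,
        1.68358971e+00, -1.03079194e-01]), 'joint_velocities': array([ 4.86470855e-04, -8.17923964e-04,  5.46765864e-04,  1.12150217e-03,
       -6.59887781e-05, -1.89231487e-03]), 'effort': array([ 4.10608945e-04, -3.40175807e+01, -3.02426720e+01,  7.18041253e-02,
        3.31019587e-02, -1.59749648e-04]), 'tool_pos': array([ 0.16440161, -0.52429681,  0.21530239]), 'tool_rot': array([ 8.05945515e-01, -5.91988687e-01, -8.21483902e-04, -7.39545307e-04]), 'ft_force': array([ 0.1778885 ,  0.15254357, -0.74556262]), 'moment': array([-0.02291802,  0.02108122,  0.00375638]), 'grip_width': 0.09358927740563196}
scene {'intrinsics': array([[438.13159946,   0.        , 252.38170052],
       [  0.        , 438.13159946, 187.47099967],
       [  0.        ,   0.        ,   1.        ]]), 'rvec': array([ 2.25676237,  1.40812041, -0.37675536]), 'tvec': array([-0.24021468, -0.37176866,  1.26207945])}
side {'intrinsics': array([[488.52988451,   0.        , 258.26910324],
       [  0.        , 488.52988451, 192.19818567],
       [  0.        ,   0.        ,   1.        ]]), 'rvec': array([ 2.32020561, -0.29118532,  0.11773987]), 'tvec': array([-0.53269074,  0.12520502,  1.06321931])}
wrist {'intrinsics': array([[264.87316828,   0.        , 257.53159099],
       [  0.        , 264.87316828, 192.87519087],
       [  0.        ,   0.        ,   1.        ]]), 'rvec': array([-2.33340736,  1.71341912,  0.25613686]), 'tvec': array([-0.54923656, -0.02964111,  0.39244825])}
```

View pics/scene0.png

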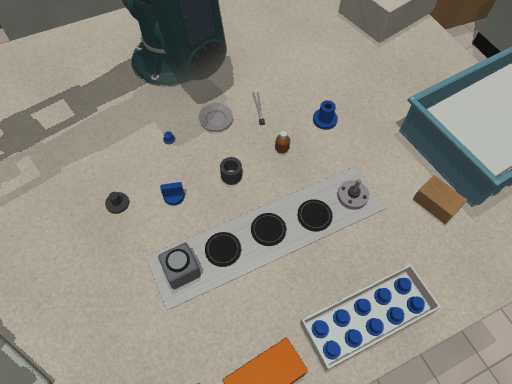

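View pics/side0.png

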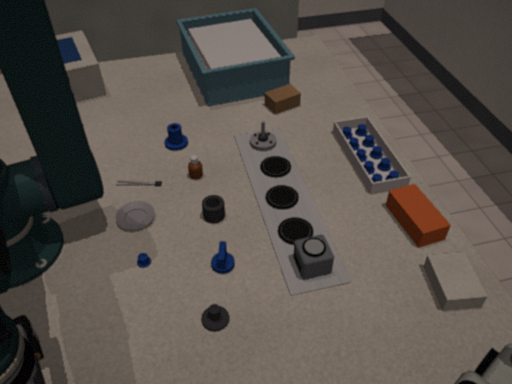

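View pics/wrist0.png

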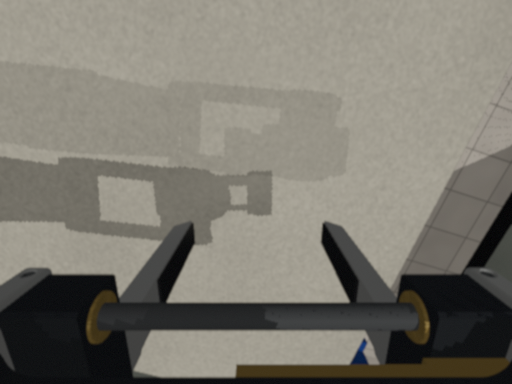

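```bash
cat > h.py <<'E'
from rig import arm, capture, get_calibration, regions_of
import cv2, numpy as np
from scipy.optimize import least_squares
def disc(r,z,n=48,x0=0,y0=0):
    t=np.linspace(0,2*np.pi,n,endpoint=False)
    return np.c_[x0+r*np.cos(t),y0+r*np.sin(t),np.full(n,z)]
def cyl(r,z0,z1): return np.r_[disc(r,z0),disc(r,z1)]
def box(a,b,z0,z1): return np.array([[x,y,z] for x in(-a,a) for y in(-b,b) for z in(z0,z1)])
# parts, z from underside
M={'base_mid':[cyl(.032,0,.010),cyl(.019,.010,.055)],
 'sleeve_mid':[cyl(.026,0,.045)],
 'knob_mid':[cyl(.025,0,.014),box(.024,.007,.014,.050)],
 'cap_mid':[cyl(.027,0,.008),cyl(.011,.008,.038)],
 'bottle_mid':[cyl(.018,0,.045),cyl(.010,.045,.062)],
 'pad':[cyl(.040,0,.006)],
 'pin_fixture':[cyl(.036,0,.014)],
 'cure_lamp':[box(.033,.033,0,.062)]}
def proj(c,P):
    return cv2.projectPoints(np.asarray(P,float).reshape(-1,1,3),c['rvec'],c['tvec'],c['intrinsics'],None)[0].reshape(-1,2)
def render(c,name,p,yaw=0,S=4):
    m=np.zeros((384*S,512*S),np.uint8)
    R=np.array([[np.cos(yaw),-np.sin(yaw),0],[np.sin(yaw),np.cos(yaw),0],[0,0,1]])
    for part in M[name]:
        uv=proj(c,part@R.T+p); 
        h=cv2.convexHull(np.round((uv+.5)*S-.5).astype(np.int32)); cv2.fillConvexPoly(m,h,1)
    return m
def feats(m,S=1):
    ys,xs=np.nonzero(m); return np.array([(xs.mean()+.5)/S-.5,(ys.mean()+.5)/S-.5])
def fit(name,obs,p0,yaw=0,zfix=None):
    """obs: list of (calib, mask)"""
    f=[feats(m) for c,m in obs]
    def res(q):
        p=np.r_[q[:2],q[2] if zfix is None else zfix]
        return np.concatenate([feats(render(c,name,p,yaw),4)-ff for (c,m),ff in zip(obs,f)])
    q0=p0 if zfix is None else p0[:2]
    s=least_squares(res,q0,diff_step=None,x_scale=1,method='lm',epsfcn=None) if False else least_squares(res,q0,diff_step=.01,x_scale=.1)
    p=np.r_[s.x[:2],s.x[2] if zfix is None else zfix]
    ious=[]
    for c,m in obs:
        r=cv2.resize(render(c,name,p,yaw,4),(512,384),interpolation=cv2.INTER_AREA)>0
        ious.append((r&m).sum()/(r|m).sum())
    return p,np.round(s.fun,2),np.round(ious,2)
def ray(c,uv,z):
    R=cv2.Rodrigues(c['rvec'])[0]; C=-R.T@c['tvec']
    d=R.T@np.linalg.inv(c['intrinsics'])@np.r_[uv,1]
    return C+d*(z-C[2])/d[2]
E
python3 - <<'E'
from h import *
import pickle
D={}
cs={n:get_calibration(n) for n in('scene','side')}
for n in cs: capture(n)
for q in ['base_mid','sleeve_mid','knob_mid','cap_mid','bottle_mid','pad_a','pin_fixture','cure_lamp']:
    for n in cs:
        r=regions_of(n,q); D[q,n]=r
        for x in r: print(q,n,round(x['score'],2),np.round(x['location'],1),x['region'].sum(),np.round(ray(cs[n],x['location'],.02),3))
pickle.dump((cs,D),open('D.pkl','wb'))
print(arm.sense()['time'])
E
```

```text
base_mid scene 0.85 [328.  116.7] 544 [0.398 0.289 0.02 ]
base_mid scene 0.64 [176.9 265.9] 1220 [ 0.606 -0.207  0.02 ]
base_mid side 0.58 [173.3 138.9] 475 [0.385 0.279 0.02 ]
sleeve_mid scene 0.89 [228.4 168.4] 470 [ 0.431 -0.008  0.02 ]
sleeve_mid side 0.68 [213.5 207.9] 580 [ 0.443 -0.003  0.02 ]
sleeve_mid side 0.45 [262.6 141.3] 429 [0.614 0.209 0.02 ]
knob_mid scene 0.76 [172.5 190.5] 467 [ 0.429 -0.15   0.02 ]
knob_mid side 0.64 [223.4 260.9] 495 [ 0.435 -0.159  0.02 ]
cap_mid scene 0.96 [116.1 200.7] 384 [ 0.398 -0.275  0.02 ]
cap_mid side 0.75 [216.  320.9] 614 [ 0.394 -0.295  0.02 ]
bottle_mid scene 0.6 [282.3 143.5] 246 [0.422 0.143 0.02 ]
bottle_mid side 0.82 [193.4 167.4] 247 [0.419 0.15  0.02 ]
pad_a scene 0.95 [269.8 228. ] 928 [0.613 0.009 0.02 ]
pad_a scene 0.94 [226.8 247.2] 998 [ 0.613 -0.095  0.02 ]
pad_a scene 0.9 [314.5 215.2] 821 [0.629 0.114 0.02 ]
pad_a side 0.85 [272.5 164. ] 539 [0.615 0.113 0.02 ]
pad_a side 0.65 [280.6 200.1] 669 [ 0.599 -0.017  0.02 ]
pad_a side 0.63 [299.  228.5] 690 [ 0.614 -0.113  0.02 ]
pin_fixture scene 0.73 [114.1 204. ] 384 [ 0.405 -0.282  0.02 ]
pin_fixture scene 0.58 [351.8 194.2] 748 [0.62  0.219 0.02 ]
pin_fixture side 0.85 [262.1 140.8] 414 [0.614 0.212 0.02 ]
cure_lamp scene 0.67 [177.1 266.6] 1265 [ 0.607 -0.208  0.02 ]
cure_lamp side 0.77 [316.  257.8] 1406 [ 0.623 -0.2    0.02 ]
1.05
```

```bash
cat > f1.py <<'E'
from h import *
import pickle
cs,D=pickle.load(open('D.pkl','rb'))
def run(q,name,i,j,yaw=0,zc=0):
    obs=[(cs['scene'],D[q,'scene'][i]['region']),(cs['side'],D[q,'side'][j]['region'])]
    p0=ray(cs['scene'],D[q,'scene'][i]['location'],.02); p0[2]=0.004
    p,r,iou=fit(name,obs,p0,yaw); print(q,i,np.round(p,4),r,iou)
    return p
P={}
for q in ['base_mid','sleeve_mid','knob_mid','cap_mid','bottle_mid']: P[q]=run(q,q,0,0,1.5 if q=='knob_mid' else 0)
for k,(i,j) in enumerate([(1,2),(0,1),(2,0)]): P['pad%d'%k]=run('pad_a','pad',i,j)
P['pin_fixture']=run('pin_fixture','pin_fixture',1,0)
P['cure_lamp']=run('cure_lamp','cure_lamp',0,0)
pickle.dump(P,open('P.pkl','wb'))
for n,x0,y0,x1,y1 in[('scene',90,80,400,290),('side',110,100,350,340)]:
    im=cv2.imread(f'pics/{n}0.png')
    S=3; big=cv2.resize(im,None,fx=S,fy=S,interpolation=cv2.INTER_CUBIC)
    for q,p in P.items():
        name='pad' if q[:3]=='pad' else q
        m=render(cs[n],name,p,1.5 if q=='knob_mid' else 0,S)
        ct,_=cv2.findContours(m,cv2.RETR_EXTERNAL,cv2.CHAIN_APPROX_NONE); cv2.drawContours(big,ct,-1,(0,255,0),1)
    o=big[y0*S:y1*S,x0*S:x1*S]; f=min(800/o.shape[1],600/o.shape[0]); o=cv2.resize(o,None,fx=f,fy=f,interpolation=cv2.INTER_AREA)
    cv2.imwrite(f'pics/{n}_fit.png',o)
E
python3 f1.py
```

```text
base_mid 0 [ 3.902e-01  2.866e-01 -1.000e-04] [-0.14  0.67 -0.42 -0.49] [0.93 0.93]
sleeve_mid 0 [ 0.4419 -0.008   0.0009] [-0.4  -0.01  0.07 -0.45] [0.85 0.94]
knob_mid 0 [ 0.4335 -0.1524 -0.0037] [ 0.19  1.31 -0.77 -0.04] [0.85 0.84]
cap_mid 0 [ 3.934e-01 -2.777e-01  1.000e-04] [-0.07  0.33 -0.23 -0.12] [0.88 0.95]
bottle_mid 0 [0.4227 0.1407 0.0005] [-0.6   0.38 -0.12 -0.81] [0.78 0.73]
pad_a 1 [ 0.6075 -0.1032  0.0047] [ 0.1  -0.15  0.18  0.21] [0.96 0.82]
pad_a 0 [0.6088 0.0073 0.0036] [-0.29  0.5  -0.79 -0.47] [0.96 0.92]
pad_a 2 [0.6237 0.1182 0.0038] [-0.22  0.3  -0.23 -0.39] [0.9  0.95]
pin_fixture 1 [0.6183 0.2234 0.0059] [-0.29  0.32 -0.21 -0.69] [0.95 0.89]
cure_lamp 0 [ 0.6133 -0.2037  0.0031] [-0.74  0.19 -0.03 -0.87] [0.89 0.85]h.py:28: RuntimeWarning: Mean of empty slice.
  ys,xs=np.nonzero(m); return np.array([(xs.mean()+.5)/S-.5,(ys.mean()+.5)/S-.5])
  ret = ret.dtype.type(ret / rcount)
```

View pics/scene_fit.png

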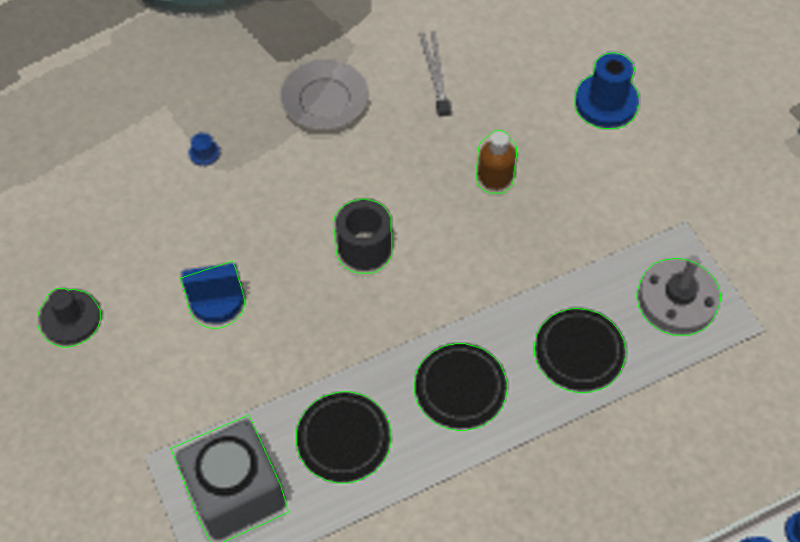

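View pics/side_fit.png

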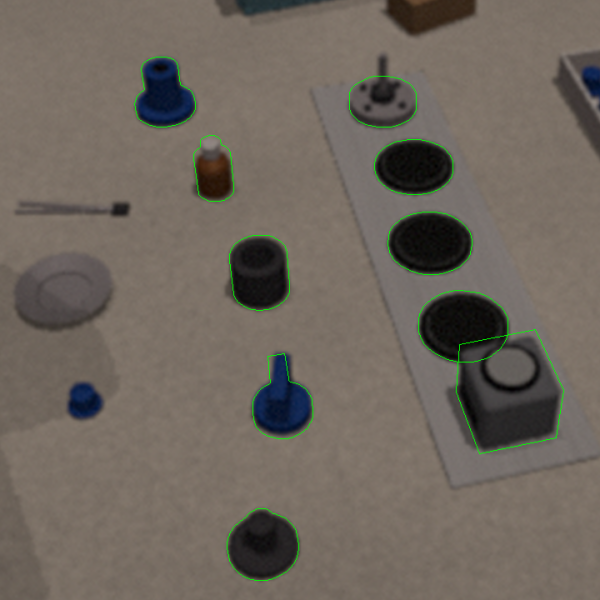

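```bash
cat > f2.py <<'E'
from h import *
import pickle
from scipy.optimize import minimize
P=pickle.load(open('P.pkl','rb'))
cs={n:get_calibration(n) for n in('scene','side')}
ims={n:cv2.imread(f'pics/{n}0.png') for n in cs}
def seg(n,p,kind):
    im=ims[n].astype(int); b,g,r=im[...,0],im[...,1],im[...,2]
    m=(b>r+25)&(b>1.4*r) if kind=='blue' else (im.max(2)<75)
    u,v=proj(cs[n],[p])[0].astype(int); w=np.zeros_like(m); w[v-35:v+25,u-30:u+30]=1; m&=w
    k,l,st,ce=cv2.connectedComponentsWithStats(m.astype(np.uint8)); i=1+st[1:,4].argmax(); return l==i
def cost(q,name,masks):
    t=0
    for n,m in masks.items():
        r=cv2.resize(render(cs[n],name,q[:3],q[3],4).astype(np.float32),(512,384),interpolation=cv2.INTER_AREA)
        t+=np.abs(r-m).sum()/m.sum()
    return t
p0=P['knob_mid']
mk={n:seg(n,p0,'blue') for n in cs}
best=None
for y in np.arange(1.2,2.0,.1):
    s=minimize(cost,np.r_[p0[:2],0,y],args=('knob_mid',mk),method='Nelder-Mead',options=dict(initial_simplex=np.r_[p0[:2],0,y]+np.vstack([np.zeros(4),np.diag([.004,.004,.004,.1])]),xatol=1e-4,fatol=1e-4))
    if best is None or s.fun<best.fun: best=s
print('knob',np.round(best.x,4),best.fun)
p0=P['base_mid']; mk={n:seg(n,p0,'blue') for n in cs}
s=minimize(lambda q:cost(np.r_[q,0],'base_mid',mk),p0,method='Nelder-Mead',options=dict(initial_simplex=p0+np.vstack([np.zeros(3),np.eye(3)*.004])));print('base',np.round(s.x,4),s.fun)
for q in['pad0','pad1','pad2']:
    p0=P[q]; ns=['scene'] if q=='pad0' else ['scene','side']
    mk={n:seg(n,p0+[0,0,.003],'dark') for n in ns}
    s=minimize(lambda x:cost(np.r_[x,.004,0],'pad',mk),p0[:2],method='Nelder-Mead',options=dict(initial_simplex=p0[:2]+np.vstack([np.zeros(2),np.eye(2)*.004])));print(q,np.round(s.x,4),s.fun)
    if len(ns)==2:
        for n in ns:
            s=minimize(lambda x:cost(np.r_[x,.004,0],'pad',{n:mk[n]}),p0[:2],method='Nelder-Mead',options=dict(initial_simplex=p0[:2]+np.vstack([np.zeros(2),np.eye(2)*.004])));print('  ',n,np.round(s.x,4),s.fun)
s=arm.sense()
c=get_calibration('wrist');R=cv2.Rodrigues(c['rvec'])[0];C=-R.T@c['tvec'];print('cam',C,'fwd',R[2],'right',R[0],s['tool_pos'])
for z in(.1,.2):print(proj(c,[s['tool_pos']-[0,0,z]]))
E
python3 f2.py
```

```text
knob [ 0.4338 -0.151   0.0016  1.3693] 0.34878131192383904
base [0.3897 0.2872 0.0006] 0.36734149474231337
pad0 [ 0.607  -0.1031] 0.05738229273285568
pad1 [0.6087 0.007 ] 0.13109231306273772
   scene [0.6081 0.008 ] 0.06270764119601328
   side [0.6089 0.0067] 0.06298524844720498
pad2 [0.624  0.1187] 0.15252297410192145
   scene [0.6232 0.1191] 0.06615497076023392
   side [0.6234 0.1179] 0.07857142857142857
cam [ 0.24596084 -0.49947511  0.38411859] fwd [-0.27665056 -0.08668398 -0.95705295] right [ 2.99086499e-01 -9.54226003e-01 -2.75266403e-05] [ 0.16451792 -0.52481766  0.2164878 ]
[[257.37259513 196.68679417]]
[[257.4149401  175.32606654]]
```

Request:
jog_arm(plan=[0.027,0.0375,0,0.107,0.027,0.0375,0,0.107,0.027,0.0375,0,0.107,0.027,0.0375,0,0.107,0.027,0.0375,0,0.107,0.027,0.0375,0,0.107,0.027,0.0375,0,0.107,0.027,0.0375,0,0.107,0.027,0.0375,0,0.107,0.027,0.0375,0,0.107,0,0,0,0], jaw=0.07)

```text
time: 2.42
tool_pos: [0.4407, -0.1377, 0.217]
tool_rot: [0.997, -0.082, 0.003, 0.0]
ft_force: [-0.1, 0.4, -0.3]
grip_width: 0.0699
```

```bash
cat > w.py <<'E'
import sys
from h import *
# usage: w.py outname q1[:x,y,z,yaw] ... : take wrist picture, fit with z fixed
out=sys.argv[1]
st=arm.sense(); c=get_calibration('wrist'); im=capture('wrist')
q=st['tool_rot']; yaw=np.arctan2(2*q[0]*q[1],q[0]**2-q[1]**2)
print('t',round(st['time'],2),'tcp',np.round(st['tool_pos'],4),'yaw',round(yaw,3))
S=1.5; big=cv2.resize(im[:,:,::-1],None,fx=S,fy=S)
for a in sys.argv[2:]:
    k,v=a.split(':'); name='pad' if k[:3]=='pad' else k; v=[float(x) for x in v.split(',')]
    m=cv2.resize(render(c,name,v[:3],v[3],3),None,fx=.5,fy=.5,interpolation=cv2.INTER_NEAREST)
    ct,_=cv2.findContours(m,cv2.RETR_EXTERNAL,cv2.CHAIN_APPROX_NONE); cv2.drawContours(big,ct,-1,(0,255,0),1)
    for r in regions_of('wrist',k)[:2]:
        try: p,res,iou=fit(name,[(c,r['region'])],np.array(v[:3]),v[3],zfix=v[2]); print(k,round(r['score'],2),np.round(r['location'],1),np.round(p,4),res,iou)
        except Exception as e: print(k,'fit fail',r['score'],r['location'])
cv2.imwrite(f'pics/{out}.png',big)
E
python3 w.py w1 knob_mid:0.4338,-0.151,0,1.37
```

```text
t 2.42 tcp [ 0.4407 -0.1377  0.217 ] yaw -0.164
knob_mid 0.88 [253.5 185.7] [ 0.4335 -0.1508  0.    ] [ 0. -0.] [0.91]
```

View pics/w1.png

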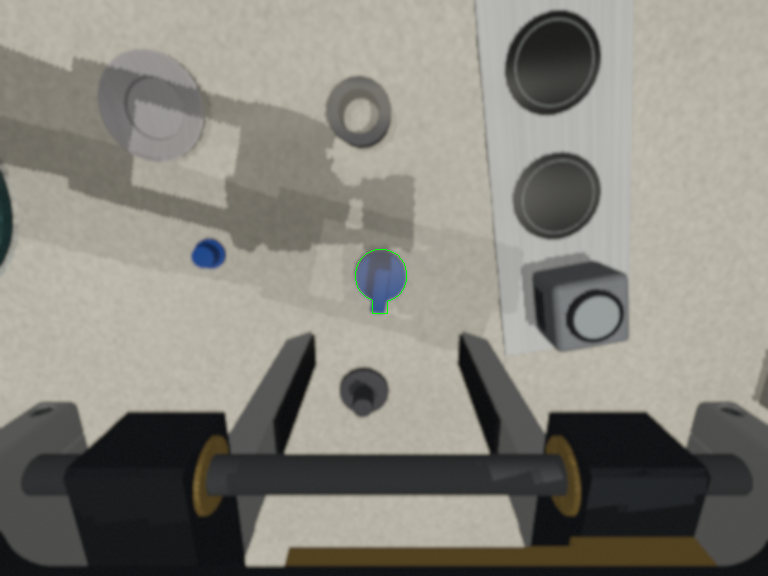

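```bash
python3 - <<'E'
import cv2
from h import *
im=capture('wrist')[:,:,::-1].copy(); o=im[155:220,215:290]
o=cv2.resize(o,None,fx=8,fy=8,interpolation=cv2.INTER_CUBIC); cv2.imwrite('pics/z1.png',o)
E
```

```text
(no output)
```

View pics/z1.png

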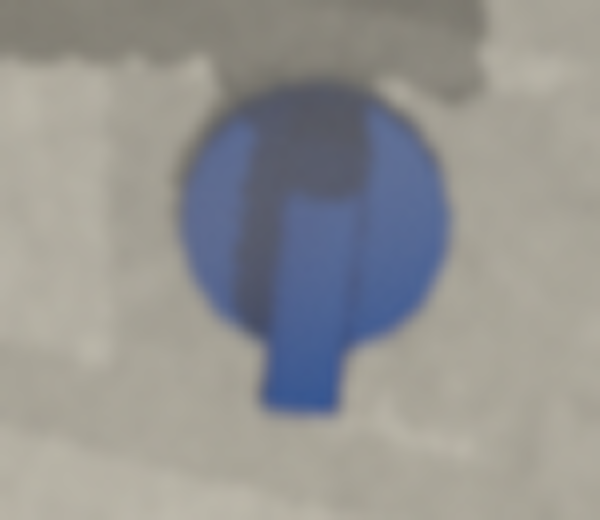

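```bash
python3 - <<'E'
from h import *
c=get_calibration('wrist')
for a,b in [((248.1,205.6),(250.4,180)),((257.5,206.3),(260,180))]:
    d=ray(c,b,.05)-ray(c,a,.05); print(np.arctan2(d[1],d[0]),ray(c,a,.05),ray(c,b,.05))
E
```

```text
1.30608121214303 [ 0.4221314  -0.17248596  0.05      ] [ 0.43141381 -0.13824324  0.05      ]
1.311508025022963 [ 0.43437052 -0.17561653  0.05      ] [ 0.44372025 -0.14036906  0.05      ]
```

Request:
jog_arm(plan=[-0.0035,-0.0065,-0.02,-0.05,-0.0035,-0.0065,-0.03,-0.05,0,0,-0.04,0,0,0,-0.03,0,0,0,0,0])

```text
time: 3.2
tool_pos: [0.4286, -0.1611, 0.0956]
tool_rot: [0.99, -0.144, 0.004, 0.003]
ft_force: [-0.4, 0.5, -0.8]
grip_width: 0.0701
```

Request:
jog_arm(plan=[0.005,0.01,-0.02,0.027,0,0,0,0,0,0,0,0])

```text
time: 3.58
tool_pos: [0.4352, -0.155, 0.0803]
tool_rot: [0.991, -0.133, 0.007, 0.005]
ft_force: [0.4, -0.3, -0.2]
grip_width: 0.07
```

Request:
jog_arm(plan=[-0.001,0.004,-0.02,0,0,0,-0.02,0,0,0,0,0,0,0,0,0])

```text
time: 4.08
tool_pos: [0.4383, -0.1547, 0.0471]
tool_rot: [0.991, -0.135, 0.013, 0.007]
ft_force: [0.7, -0.2, -0.6]
grip_width: 0.0702
```

Request:
jog_arm(plan=[-0.003,0.004,-0.015,0])

```text
time: 4.2
tool_pos: [0.4372, -0.1518, 0.0341]
tool_rot: [0.991, -0.135, 0.016, 0.008]
ft_force: [0.2, 0.3, -0.4]
grip_width: 0.0703
```

```bash
python3 -c "
from h import *
s=arm.sense();print(s)"
```

```text
{'time': 4.2, 'joint_pos': array([-0.45293709, -0.01896257,  1.85449294, -0.00544208,  1.27069337,
       -0.18071194]), 'joint_velocities': array([ 0.04195254,  0.05977796,  0.2319966 , -0.00100658, -0.26389701,
        0.04260076]), 'effort': array([ -0.22393002, -26.89901233, -27.90824711,   0.03180731,
         0.17386238,  -0.04446627]), 'tool_pos': array([ 0.43719603, -0.1517922 ,  0.03413554]), 'tool_rot': array([ 0.99069528, -0.13491968,  0.0159892 ,  0.00799247]), 'ft_force': array([ 0.23524967,  0.34203011, -0.3731544 ]), 'moment': array([-0.0123989 , -0.02451059,  0.05186011]), 'grip_width': 0.07032686880570253}
```

Request:
jog_arm(plan=[-0.003,0,0,0,-0.001,0,0,0,0,0,0,0,0,0,0,0], jaw=0.0, newtons=20)

```text
time: 4.7
tool_pos: [0.432, -0.1512, 0.0334]
tool_rot: [0.991, -0.135, 0.015, 0.008]
ft_force: [-0.6, -0.5, -0.1]
grip_width: 0.0337
```

Request:
jog_arm(plan=[0.002,0,0,0,0,0,0,0,0,0,0,0,0,0,0,0])

```text
time: 5.2
tool_pos: [0.4341, -0.1512, 0.034]
tool_rot: [0.991, -0.135, 0.015, 0.008]
ft_force: [-1.0, 0.6, 0.2]
grip_width: 0.0141
```

Request:
jog_arm(plan=[0,0,0.03,0,0,0,0.04,0,0,0,0.03,0,0.03,0.01,0,0.03,0.045,0.012,0,0.05,0.04,0.012,0,0.05,0.03,0.008,0,0.03,0.01,0.003,0,0,0,0,0,0,0,0,0,0])

```text
time: 6.45
tool_pos: [0.5924, -0.1052, 0.1335]
tool_rot: [0.998, -0.054, 0.016, 0.007]
ft_force: [-0.0, 0.0, -0.1]
grip_width: 0.0138
```

```bash
python3 w.py w2 pad_a:0.607,-0.1031,0.004,0; python3 -c "
from h import *
s=arm.sense();print(s['joint_pos'],s['joint_pos'][[1,2,4]].sum()-np.pi,s['joint_velocities'])"
```

```text
t 6.45 tcp [ 0.5924 -0.1052  0.1335] yaw -0.108
pad_a 0.89 [258.5  80.9] [0.6089 0.0075 0.004 ] [-0.01 -0.  ] [0.98]
pad_a 0.83 [270.3 178.3] [ 0.6104 -0.0957  0.004 ] [0. 0.] [0.67]
[-0.26640325  0.20601634  1.40134177 -0.00649206  1.50013075 -0.15751818] -0.03410379896443683 [-0.00068901 -0.00208844 -0.00381761 -0.00012511 -0.0016761   0.00139133]
```

View pics/w2.png

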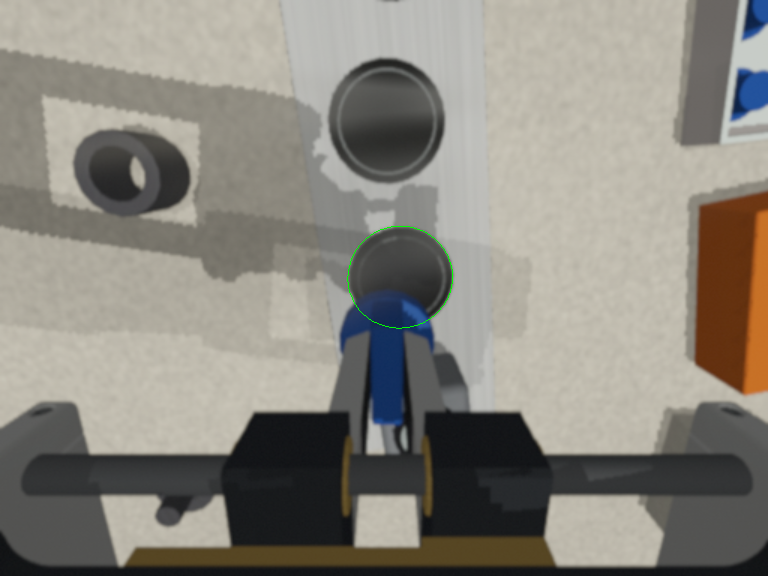

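Request:
jog_arm(plan=[0.014,0.002,-0.02,0,0,0,-0.02,0,0,0,-0.01,0,0,0,0,0])

```text
time: 7.05
tool_pos: [0.6052, -0.1048, 0.085]
tool_rot: [0.998, -0.056, 0.018, 0.007]
ft_force: [-0.1, -0.3, -0.4]
grip_width: 0.0136
```

Request:
jog_arm(plan=[0.002,0.002,-0.01,0,0,0,-0.01,0,0,0,-0.008,0,0,0,-0.004,0,0,0,0,0])

```text
time: 7.68
tool_pos: [0.6079, -0.1031, 0.0526]
tool_rot: [0.998, -0.056, 0.019, 0.008]
ft_force: [-0.3, 1.4, 0.7]
grip_width: 0.0138
```

Request:
jog_arm(plan=[-0.001,0,-0.004,0,0,0,-0.003,0,0,0,0,0])

```text
time: 8.05
tool_pos: [0.6072, -0.1031, 0.0457]
tool_rot: [0.998, -0.056, 0.02, 0.008]
ft_force: [-0.9, -0.1, -1.0]
grip_width: 0.0142
```

Request:
jog_arm(plan=[0,0,-0.002,0,0,0,0,0])

```text
time: 8.3
tool_pos: [0.6077, -0.1033, 0.0444]
tool_rot: [0.998, -0.056, 0.02, 0.008]
ft_force: [-0.4, 0.4, -1.3]
grip_width: 0.0142
```

Request:
jog_arm(plan=[0,0,0,0,0,0,0,0,0,0,0,0,0,0,0,0], jaw=0.07)

```text
time: 8.8
tool_pos: [0.6078, -0.1033, 0.0444]
tool_rot: [0.998, -0.056, 0.02, 0.008]
ft_force: [0.2, -0.1, 0.5]
grip_width: 0.0505
```

Request:
jog_arm(plan=[0,0,0.02,0,0,0,0.04,0,0,0,0.03,0,0,0,0,0])

```text
time: 9.3
tool_pos: [0.6067, -0.103, 0.1353]
tool_rot: [0.998, -0.056, 0.019, 0.008]
ft_force: [-0.2, -0.8, -0.3]
grip_width: 0.0699
```

```bash
python3 w.py w3 knob_mid:0.607,-0.1031,0.01,1.47
```

```text
t 9.3 tcp [ 0.6067 -0.103   0.1353] yaw -0.112
knob_mid 0.87 [256.1 190.9] [ 0.6092 -0.1035  0.01  ] [ 0. -0.] [0.93]
```

View pics/w3.png

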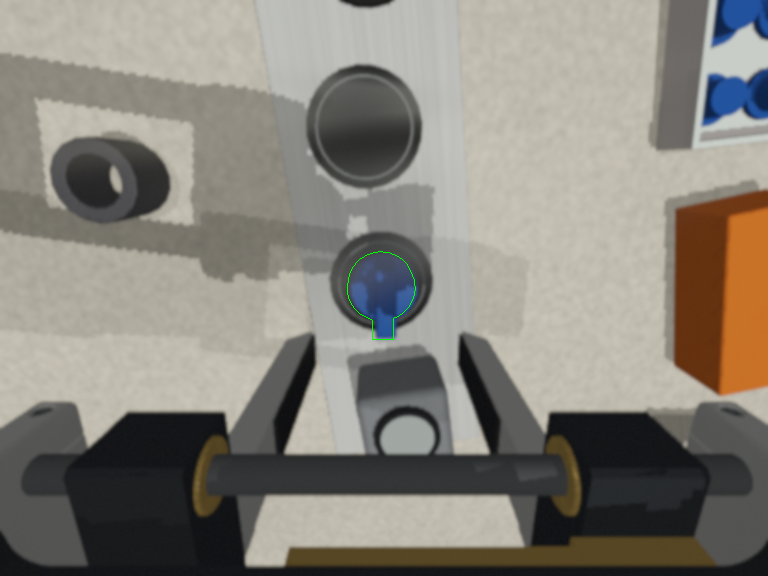

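Request:
jog_arm(plan=[-0.025,0.015,0.01,0.02,-0.04,0.023,0,0.03,-0.04,0.023,0,0.03,-0.035,0.02,0,0.03,-0.01,0.006,0,0,0,0,0,0,0,0,0,0], jaw=0.078)

```text
time: 10.28
tool_pos: [0.4454, -0.0133, 0.1271]
tool_rot: [1.0, -0.0, 0.005, 0.004]
ft_force: [-0.5, -0.4, -0.3]
grip_width: 0.0781
```

```bash
python3 w.py w4 sleeve_mid:0.4419,-0.008,0,0
```

```text
t 10.28 tcp [ 0.4454 -0.0133  0.1271] yaw -0.0
sleeve_mid 0.94 [248.2 196.4] [ 0.441  -0.0065  0.    ] [-0.   -0.01] [0.77]
sleeve_mid 0.51 [230.4  27.8] [0.4228 0.1428 0.    ] [ 0.01 -0.01] [0.52]
```

View pics/w4.png

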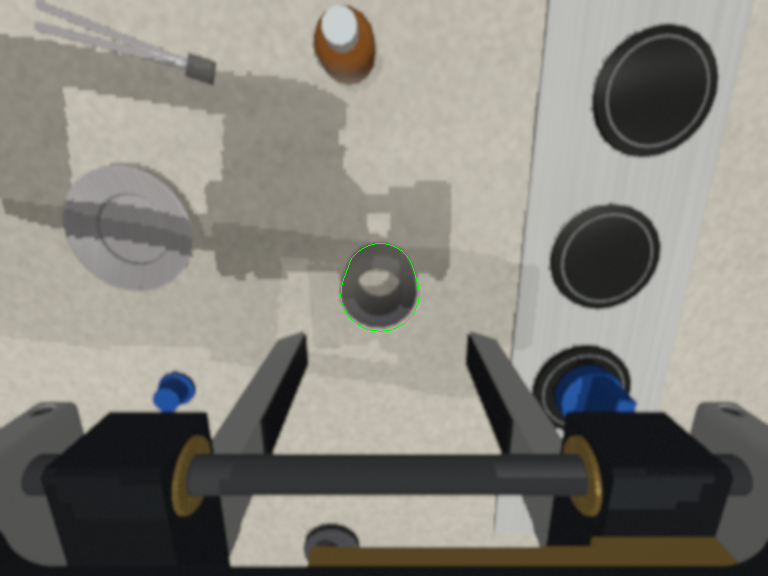

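Request:
jog_arm(plan=[-0.004,0.005,-0.02,0,0,0,-0.025,0,0,0,-0.02,0,0,0,-0.01,0,0,0,0,0])

```text
time: 11.0
tool_pos: [0.4458, -0.0106, 0.0511]
tool_rot: [1.0, -0.002, 0.007, 0.005]
ft_force: [0.1, 0.1, -1.0]
grip_width: 0.0782
```

Request:
jog_arm(plan=[-0.005,0.004,-0.01,0,0,0,-0.01,0,0,0,-0.008,0,0,0,0,0])

```text
time: 11.5
tool_pos: [0.4418, -0.0065, 0.0229]
tool_rot: [1.0, -0.002, 0.009, 0.005]
ft_force: [0.2, 1.0, -0.4]
grip_width: 0.0778
```

Request:
jog_arm(plan=[0,-0.001,0,0,0,0,0,0,0,0,0,0,0,0,0,0,0,0,0,0], jaw=0.0, newtons=25)

```text
time: 12.12
tool_pos: [0.4423, -0.0077, 0.0236]
tool_rot: [1.0, -0.002, 0.009, 0.005]
ft_force: [0.8, -0.6, -0.7]
grip_width: 0.0524
```

Request:
jog_arm(plan=[0,0,0.025,0,0,0,0.035,0,0.025,0.002,0.01,0,0.04,0.004,0,0,0.04,0.004,0,0,0.035,0.003,0,0,0.015,0.001,0,0,0,0,0,0,0,0,0,0])

```text
time: 13.25
tool_pos: [0.5996, 0.007, 0.0934]
tool_rot: [1.0, -0.002, 0.007, 0.005]
ft_force: [0.1, -0.6, -1.2]
grip_width: 0.0524
```

Request:
jog_arm(plan=[0.006,0,-0.015,0,0,0,-0.015,0,0,0,-0.01,0,0,0,0,0])

```text
time: 13.75
tool_pos: [0.6031, 0.007, 0.0493]
tool_rot: [1.0, -0.002, 0.005, 0.005]
ft_force: [0.0, -0.4, -1.6]
grip_width: 0.0525
```

Request:
jog_arm(plan=[0.005,0,-0.006,0,0,0,-0.004,0,0,0,-0.003,0,0,0,0,0])

```text
time: 14.25
tool_pos: [0.6091, 0.0069, 0.0363]
tool_rot: [1.0, -0.002, 0.006, 0.005]
ft_force: [0.6, 0.2, -1.4]
grip_width: 0.052
```

Request:
jog_arm(plan=[0,0,-0.002,0,0,0,0,0])

```text
time: 14.5
tool_pos: [0.6094, 0.0069, 0.0346]
tool_rot: [1.0, -0.002, 0.006, 0.005]
ft_force: [0.1, 0.8, -1.7]
grip_width: 0.0518
```

Request:
jog_arm(plan=[0,0,0,0,0,0,0,0,0,0,0,0], jaw=0.078)

```text
time: 14.88
tool_pos: [0.6102, 0.0069, 0.0359]
tool_rot: [1.0, -0.002, 0.008, 0.005]
ft_force: [-0.9, -0.4, -0.1]
grip_width: 0.077
```

Request:
jog_arm(plan=[0,0,0.02,0,0,0,0.04,0,0,0,0.03,0,0,0,0,0])

```text
time: 15.38
tool_pos: [0.6095, 0.0068, 0.1278]
tool_rot: [1.0, -0.002, 0.007, 0.005]
ft_force: [0.6, 0.1, -0.1]
grip_width: 0.0779
```

```bash
python3 w.py w5 sleeve_mid:0.6085,0.0073,0.01,0 pad_a:0.6085,0.0073,0.004,0
```

```text
t 15.38 tcp [0.6095 0.0068 0.1278] yaw -0.005
sleeve_mid 0.74 [252.9 204.4] [0.6096 0.0078 0.01  ] [-0.   -0.01] [0.8]
pad_a 0.98 [250.5 259.9] [ 0.6066 -0.0936  0.004 ] [-0.   -0.02] [0.39]
pad_a 0.72 [267.5  82.7] [0.6243 0.1186 0.004 ] [-0.01  0.  ] [0.99]
```

View pics/w5.png

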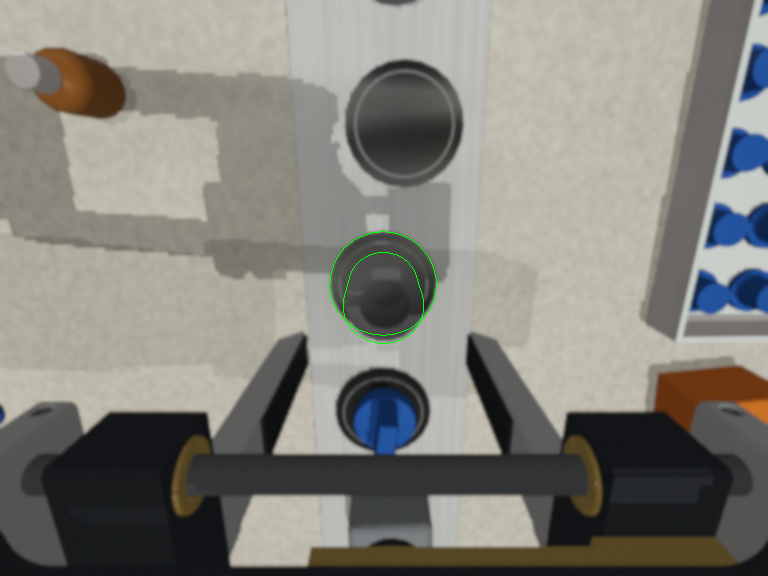

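Request:
jog_arm(plan=[-0.018,-0.025,0.005,0,-0.03,-0.04,0,0,-0.033,-0.044,0,0,-0.033,-0.044,0,0,-0.033,-0.044,0,0,-0.03,-0.04,0,0,-0.02,-0.025,0,0,-0.008,-0.01,0,0,0,0,0,0,0,0,0,0], jaw=0.055)

```text
time: 16.77
tool_pos: [0.387, -0.2658, 0.1079]
tool_rot: [1.0, -0.001, -0.011, -0.002]
ft_force: [-0.5, -0.1, -0.3]
grip_width: 0.055
```

```bash
python3 w.py w6 cap_mid:0.3934,-0.2777,0,0
```

```text
t 16.77 tcp [ 0.387  -0.2658  0.1079] yaw -0.002
cap_mid 0.94 [265.1 206.5] [ 0.3941 -0.2762  0.    ] [-0.   -0.01] [0.96]
```

View pics/w6.png

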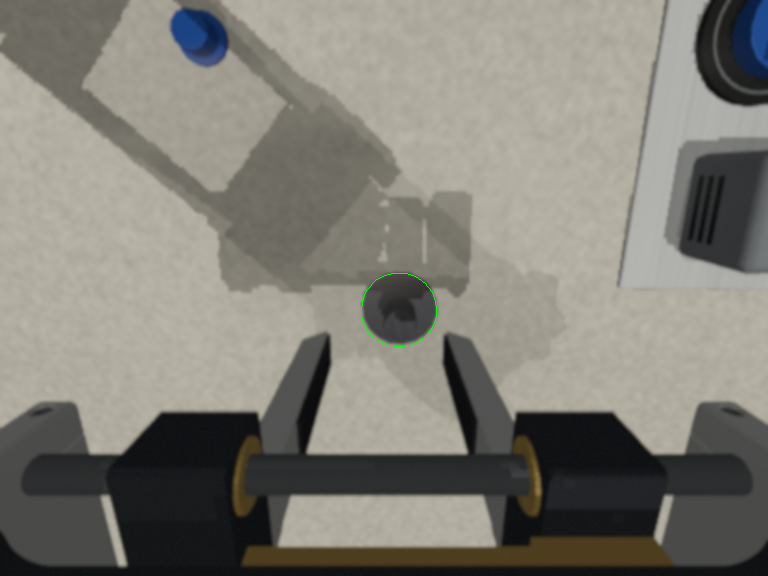

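Request:
jog_arm(plan=[0.005,-0.01,-0.015,0,0,0,-0.02,0,0,0,-0.015,0,0,0,0,0])

```text
time: 17.38
tool_pos: [0.3943, -0.2755, 0.0545]
tool_rot: [1.0, 0.002, -0.011, -0.002]
ft_force: [0.4, 0.8, -0.0]
grip_width: 0.055
```

Request:
jog_arm(plan=[-0.001,-0.001,-0.01,0,0,0,-0.01,0,0,0,-0.006,0,0,0,0,0])

```text
time: 17.88
tool_pos: [0.3939, -0.2771, 0.0275]
tool_rot: [1.0, 0.002, -0.01, -0.002]
ft_force: [0.7, 0.0, -0.0]
grip_width: 0.0552
```

Request:
jog_arm(plan=[0,0,-0.002,0,0,0,0,0,0,0,0,0,0,0,0,0,0,0,0,0], jaw=0.0, newtons=20)

```text
time: 18.5
tool_pos: [0.3946, -0.2777, 0.0266]
tool_rot: [1.0, 0.002, -0.009, -0.001]
ft_force: [0.0, -0.6, -1.5]
grip_width: 0.0218
```

Request:
jog_arm(plan=[0,0,0.03,0,0,0,0.045,0,0,0,0.045,0,0.018,0.025,0,0,0.03,0.04,0,0,0.033,0.044,0,0,0.033,0.044,0,0,0.033,0.044,0,0,0.03,0.04,0,0,0.018,0.025,0,0,0.006,0.008,0,0,0,0,0,0,0,0,0,0])

```text
time: 20.12
tool_pos: [0.5982, 0.0, 0.1488]
tool_rot: [1.0, -0.001, -0.01, 0.0]
ft_force: [-1.2, 0.6, -0.8]
grip_width: 0.0216
```

```bash
python3 w.py w7 sleeve_mid:0.6096,0.0075,0.01,0 
```

```text
t 20.12 tcp [0.5982 0.     0.1488] yaw -0.002
sleeve_mid 0.81 [275.5 176.3] [0.6135 0.0168 0.01  ] [0.01 0.01] [0.47]
```

View pics/w7.png

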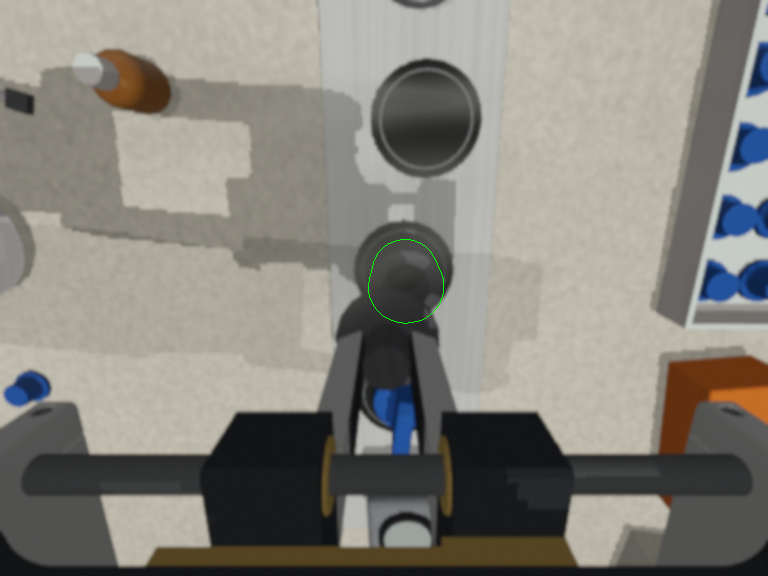

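Request:
jog_arm(plan=[0.011,0.007,-0.015,0,0,0,-0.015,0,0,0,-0.01,0,0,0,0,0,0,0,0,0])

```text
time: 20.85
tool_pos: [0.6086, 0.0058, 0.1049]
tool_rot: [1.0, -0.002, -0.011, 0.0]
ft_force: [0.1, 0.3, -0.3]
grip_width: 0.0213
```

Request:
jog_arm(plan=[0.001,0.002,-0.008,0,0,0,-0.006,0,0,0,-0.003,0,0,0,0,0])

```text
time: 21.35
tool_pos: [0.6101, 0.0079, 0.0876]
tool_rot: [1.0, -0.002, -0.01, 0.0]
ft_force: [-0.4, -0.3, 0.0]
grip_width: 0.0214
```

```bash
python3 - <<'E'
from h import *
o=[]
for n in('scene','side'):
    c=get_calibration(n); im=capture(n)[:,:,::-1].copy()
    u,v=proj(c,[[.609,.0075,.05]])[0].astype(int); S=5
    big=cv2.resize(im,None,fx=S,fy=S,interpolation=cv2.INTER_CUBIC)
    for k,p in(('sleeve_mid',[.6096,.0075,.01]),('cap_mid',[.6101,.008,.061])):
        ct,_=cv2.findContours(render(c,k,p,0,S),cv2.RETR_EXTERNAL,cv2.CHAIN_APPROX_NONE); cv2.drawContours(big,ct,-1,(0,255,0),1)
    o.append(big[(v-40)*S:(v+40)*S,(u-38)*S:(u+38)*S])
cv2.imwrite('pics/c8.png',np.hstack(o))
E
```

```text
(no output)
```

View pics/c8.png

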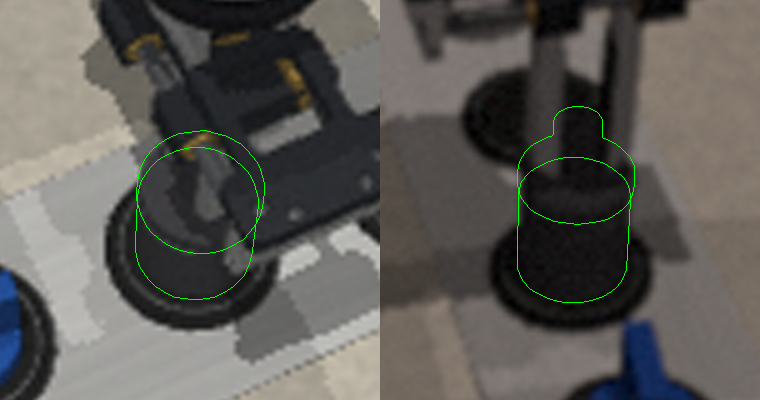

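Request:
jog_arm(plan=[0,0,-0.003,0,0,0,-0.002,0,0,0,0,0])

```text
time: 21.82
tool_pos: [0.6106, 0.0078, 0.0832]
tool_rot: [1.0, -0.002, -0.01, 0.0]
ft_force: [-0.4, 0.1, -0.0]
grip_width: 0.0218
```

Request:
jog_arm(plan=[-0.001,0,-0.002,0,0,0,0,0])

```text
time: 22.08
tool_pos: [0.6099, 0.0078, 0.0816]
tool_rot: [1.0, -0.002, -0.009, 0.0]
ft_force: [0.2, 0.1, 0.2]
grip_width: 0.0218
```

Request:
jog_arm(plan=[0,0,-0.001,0,0,0,0,0])

```text
time: 22.32
tool_pos: [0.61, 0.0078, 0.0815]
tool_rot: [1.0, -0.002, -0.009, 0.0]
ft_force: [-0.2, 0.0, -0.4]
grip_width: 0.0215
```

Request:
jog_arm(plan=[0,0,0,0,0,0,0,0,0,0,0,0], jaw=0.055)

```text
time: 22.7
tool_pos: [0.6098, 0.0078, 0.0807]
tool_rot: [1.0, -0.002, -0.009, 0.0]
ft_force: [0.7, 0.5, 0.0]
grip_width: 0.0479
```

Request:
jog_arm(plan=[0,0,0.02,0,0,0,0.03,0,0,0,0.03,0,0,0,0,0])

```text
time: 23.2
tool_pos: [0.6088, 0.0079, 0.1609]
tool_rot: [1.0, -0.002, -0.011, 0.0]
ft_force: [0.5, -0.3, 0.2]
grip_width: 0.0548
```

```bash
python3 w.py w9 cap_mid:0.61,0.0078,0.055,0 sleeve_mid:0.6096,0.0075,0.01,0
```

```text
t 23.2 tcp [0.6088 0.0079 0.1609] yaw -0.005
cap_mid 0.85 [262.6 194.3] [0.6102 0.0092 0.055 ] [-0.01 -0.  ] [0.95]
cap_mid 0.65 [80.  63.5] [0.4444 0.1354 0.055 ] [-0. -0.] [0.51]
sleeve_mid 0.63 [259.4 168.9] [0.6097 0.0333 0.01  ] [ 0.01 -0.  ] [0.1]
```

View pics/w9.png

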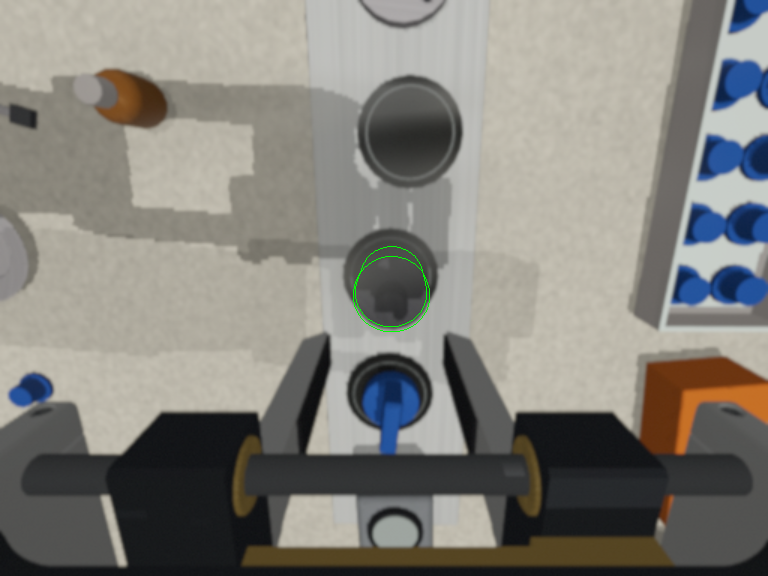

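Request:
jog_arm(plan=[-0.018,0.024,-0.005,0,-0.03,0.039,-0.01,0,-0.033,0.043,0,0,-0.033,0.043,0,0,-0.033,0.043,0,0,-0.03,0.039,0,0,-0.02,0.025,0,0,-0.008,0.01,0,0,0,0,0,0,0,0,0,0], jaw=0.068)

```text
time: 24.6
tool_pos: [0.3864, 0.2763, 0.1214]
tool_rot: [1.0, -0.004, -0.029, 0.004]
ft_force: [0.3, 0.1, 0.4]
grip_width: 0.0682
```

```bash
python3 w.py w10 base_mid:0.39,0.287,0,0
```

```text
t 24.6 tcp [0.3864 0.2763 0.1214] yaw -0.008
base_mid 0.92 [267.6 183.3] [0.3904 0.2864 0.    ] [ 0.01 -0.01] [0.99]
base_mid 0.56 [292.6 293.8] [0.4214 0.1484 0.    ] [ 0. -0.] [0.21]
```

View pics/w10.png

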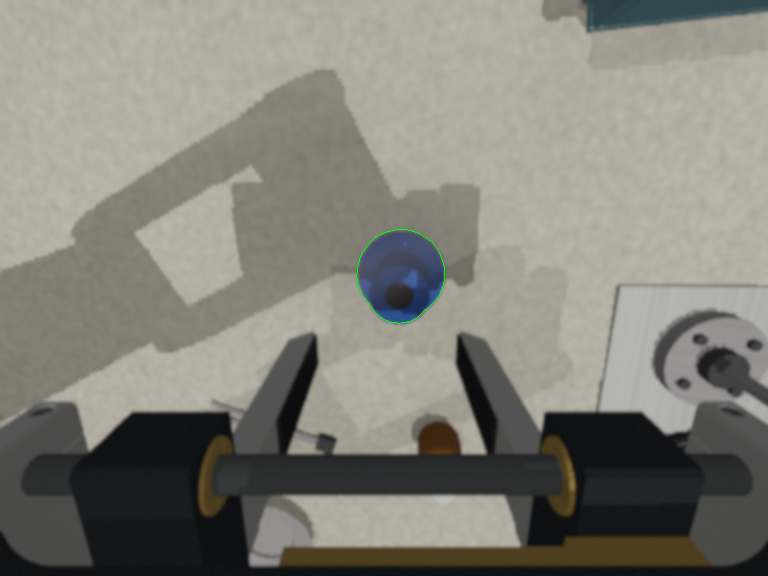

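Request:
jog_arm(plan=[0.004,0.01,-0.02,0,0,0,-0.03,0,0,0,0,0,0,0,0,0])

```text
time: 25.2
tool_pos: [0.3947, 0.2845, 0.0726]
tool_rot: [1.0, -0.008, -0.027, 0.003]
ft_force: [0.2, 0.1, -0.1]
grip_width: 0.0679
```

Request:
jog_arm(plan=[-0.005,0.002,-0.015,0,0,0,-0.015,0,0,0,0,0,0,0,0,0])

```text
time: 25.7
tool_pos: [0.3905, 0.287, 0.0427]
tool_rot: [1.0, -0.008, -0.026, 0.002]
ft_force: [0.3, -0.8, -0.3]
grip_width: 0.068
```

Request:
jog_arm(plan=[-0.001,0,-0.008,0,0,0,0,0,0,0,0,0])

```text
time: 26.08
tool_pos: [0.3898, 0.2873, 0.0347]
tool_rot: [1.0, -0.008, -0.025, 0.002]
ft_force: [-0.3, -0.8, -0.5]
grip_width: 0.0682
```

Request:
jog_arm(plan=[0,0,0,0,0,0,0,0,0,0,0,0,0,0,0,0], jaw=0.0, newtons=20)

```text
time: 26.58
tool_pos: [0.3903, 0.2874, 0.0353]
tool_rot: [1.0, -0.008, -0.024, 0.002]
ft_force: [0.2, 0.5, 0.0]
grip_width: 0.0381
```

Request:
jog_arm(plan=[0,0,0.03,0,0,0,0.045,0,0,0,0.035,0,0.022,-0.016,0,0,0.04,-0.029,0,0,0.045,-0.032,0,0,0.045,-0.032,0,0,0.038,-0.028,0,0,0.022,-0.016,0,0,0.01,-0.007,0,0,0,0,0,0,0,0,0,0])

```text
time: 28.08
tool_pos: [0.6146, 0.1227, 0.1453]
tool_rot: [1.0, -0.006, -0.028, 0.001]
ft_force: [0.0, -0.7, -0.5]
grip_width: 0.038
```

```bash
python3 w.py w11 pad_a:0.6238,0.1187,0.004,0 
```

```text
t 28.07 tcp [0.6146 0.1227 0.1453] yaw -0.011
pad_a 0.83 [277.2 177.6] [0.6286 0.1334 0.004 ] [ 0.01 -0.  ] [0.49]
pad_a 0.77 [243.5 340.2] [ 0.6083 -0.1074  0.004 ] [0. 0.] [0.17]
```

View pics/w11.png

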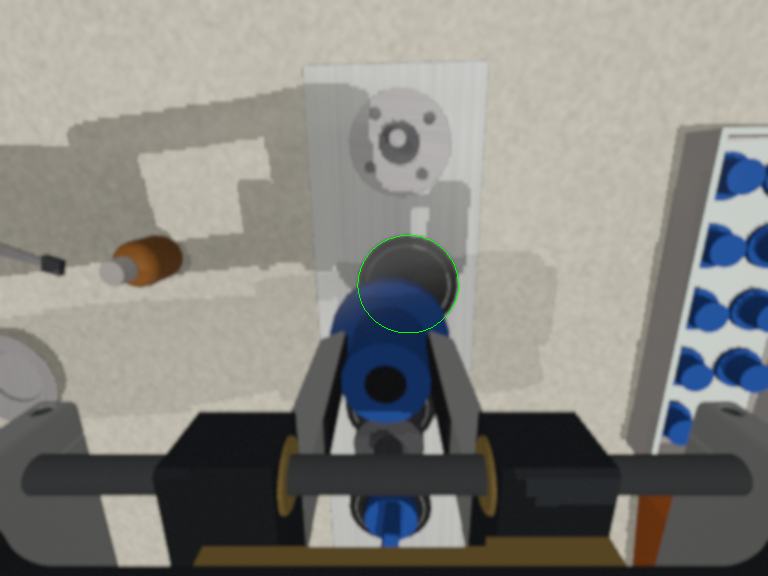

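Request:
jog_arm(plan=[0.008,-0.004,-0.02,0,0,0,-0.025,0,0,0,-0.015,0,0,0,-0.008,0,0,0,0,0])

```text
time: 28.8
tool_pos: [0.6216, 0.12, 0.0728]
tool_rot: [1.0, -0.004, -0.028, 0.002]
ft_force: [-0.0, -0.6, -0.9]
grip_width: 0.0382
```

Request:
jog_arm(plan=[0.002,-0.001,-0.01,0,0,0,-0.007,0,0,0,-0.004,0,0,0,0,0])

```text
time: 29.3
tool_pos: [0.625, 0.119, 0.0521]
tool_rot: [1.0, -0.004, -0.026, 0.001]
ft_force: [-0.5, -0.0, -1.1]
grip_width: 0.0384
```

Request:
jog_arm(plan=[-0.001,0,-0.003,0,0,0,-0.002,0,0,0,0,0])

```text
time: 29.68
tool_pos: [0.6243, 0.1191, 0.0475]
tool_rot: [1.0, -0.004, -0.025, 0.001]
ft_force: [-0.5, 0.1, -1.2]
grip_width: 0.0385
```

Request:
jog_arm(plan=[0,0,-0.002,0,0,0,0,0])

```text
time: 29.92
tool_pos: [0.6245, 0.1191, 0.0457]
tool_rot: [1.0, -0.004, -0.025, 0.001]
ft_force: [0.6, -0.7, -0.7]
grip_width: 0.0382
```

Request:
jog_arm(plan=[0,0,-0.001,0,0,0,0,0])

```text
time: 30.18
tool_pos: [0.6248, 0.1191, 0.0455]
tool_rot: [1.0, -0.004, -0.025, 0.001]
ft_force: [-0.3, 0.3, -1.1]
grip_width: 0.0384
```

Request:
jog_arm(plan=[0,0,0,0,0,0,0,0,0,0,0,0], jaw=0.068)

```text
time: 30.55
tool_pos: [0.6249, 0.1191, 0.0455]
tool_rot: [1.0, -0.004, -0.025, 0.001]
ft_force: [-0.1, -0.6, 0.6]
grip_width: 0.0644
```

Request:
jog_arm(plan=[0,0,0.02,0,0,0,0.04,0,0,0,0.04,0,0,0,0.02,0,0,0,0,0])

```text
time: 31.18
tool_pos: [0.6251, 0.1191, 0.1752]
tool_rot: [1.0, -0.004, -0.022, 0.001]
ft_force: [-0.4, -0.2, -0.4]
grip_width: 0.0682
```

```bash
python3 w.py w12 base_mid:0.6243,0.119,0.01,0 
```

```text
t 31.18 tcp [0.6251 0.1191 0.1752] yaw -0.008
base_mid 0.84 [262.4 184.4] [0.6251 0.1183 0.01  ] [-0. -0.] [0.93]
```

View pics/w12.png

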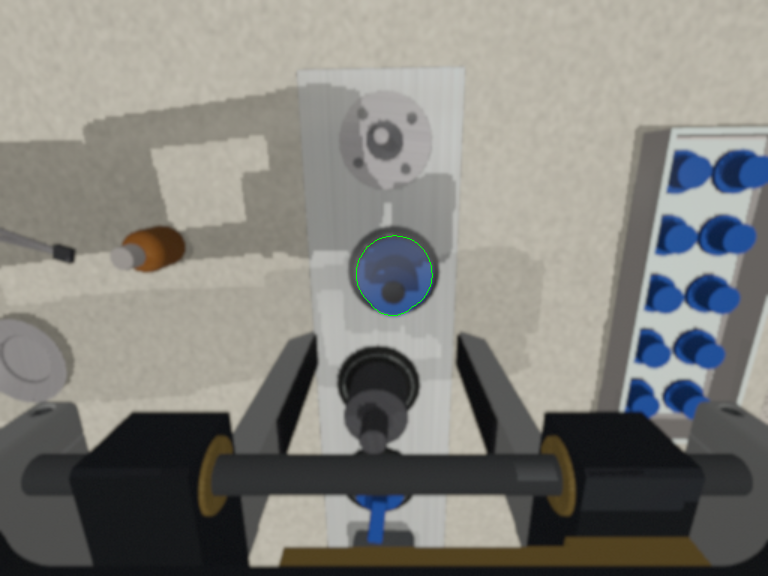

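Request:
jog_arm(plan=[0,0,0.03,0,-0.03,0,0.03,0,-0.045,0,0.02,0,-0.05,0,0,0,-0.05,0,0,0,-0.05,0,0,0,-0.04,0,0,0,-0.02,0,0,0,0,0,0,0,0,0,0,0])

```text
time: 32.52
tool_pos: [0.3248, 0.1176, 0.237]
tool_rot: [0.999, -0.004, -0.038, 0.003]
ft_force: [-1.1, 0.0, 0.1]
grip_width: 0.068
```

```bash
python3 - <<'E'
from h import *
T={'base_mid':[.6243,.119,.01],'sleeve_mid':[.6096,.0075,.01],'cap_mid':[.61,.0078,.055],'knob_mid':[.608,-.1033,.01],'bottle_mid':[.4225,.141,0]}
o=[]
cs={}
S=3
for n in('scene','side'):
    c=cs[n]=get_calibration(n); im=capture(n)[:,:,::-1].copy()
    big=cv2.resize(im,None,fx=S,fy=S,interpolation=cv2.INTER_CUBIC)
    for k,p in T.items():
        ct,_=cv2.findContours(render(c,k,p,1.42 if k[0]=='k' else 0,S),cv2.RETR_EXTERNAL,cv2.CHAIN_APPROX_NONE); cv2.drawContours(big,ct,-1,(0,255,0),1)
    u,v=proj(c,[[.58,.03,.03]])[0].astype(int)
    o.append(big[max(0,(v-100)*S):(v+95)*S,max(0,u-105)*S:(u+95)*S])
    cv2.imwrite(f'pics/fin_{n}.png',o[-1])
for k,p in T.items():
    try:
        R=[regions_of(n,k) for n in cs]; obs=[]
        for n,r in zip(cs,R):
            e=proj(cs[n],[np.array(p)+[0,0,.02]])[0]
            r=[x for x in r if np.hypot(*(np.array(x['location'])-e))<15]
            if r: obs.append((cs[n],r[0]['region']))
        if k!='sleeve_mid': print(k,len(obs),[np.round(a,4) if i==0 else a for i,a in enumerate(fit(k,obs,np.array(p),1.42 if k[0]=='k' else 0,zfix=p[2] if len(obs)<2 else None))])
    except Exception as e: print(k,e)
print(arm.sense()['time'],arm.sense()['tool_pos'])
E
```

```text
base_mid 2 [array([0.6239, 0.1201, 0.0074]), array([ 0.01, -0.05,  0.01,  0.02]), array([0.95, 0.79])]
cap_mid 2 [array([0.6098, 0.0088, 0.0543]), array([-0.13,  0.47, -0.43, -0.45]), array([0.95, 0.9 ])]
knob_mid 2 [array([ 0.6091, -0.1039,  0.009 ]), array([-0.06,  0.2 , -0.27, -0.24]), array([0.96, 0.92])]
bottle_mid 2 [array([0.4225, 0.1409, 0.    ]), array([-0.36,  0.35, -0.18, -0.65]), array([0.86, 0.83])]
33.125 [0.32459706 0.11762911 0.23779504]
```

View pics/fin_scene.png

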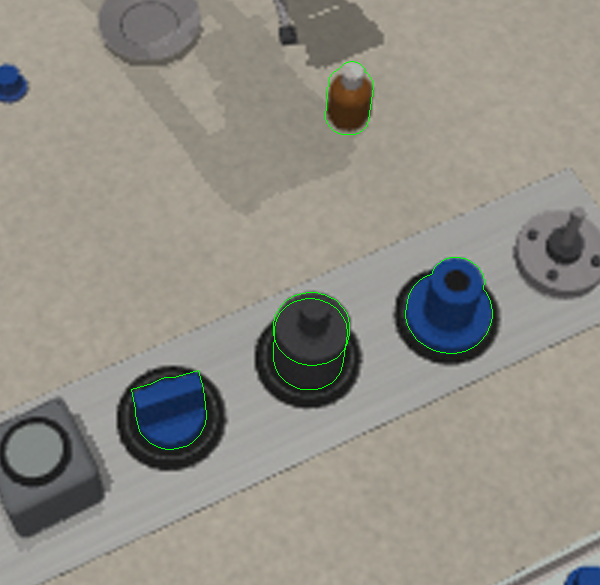

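View pics/fin_side.png

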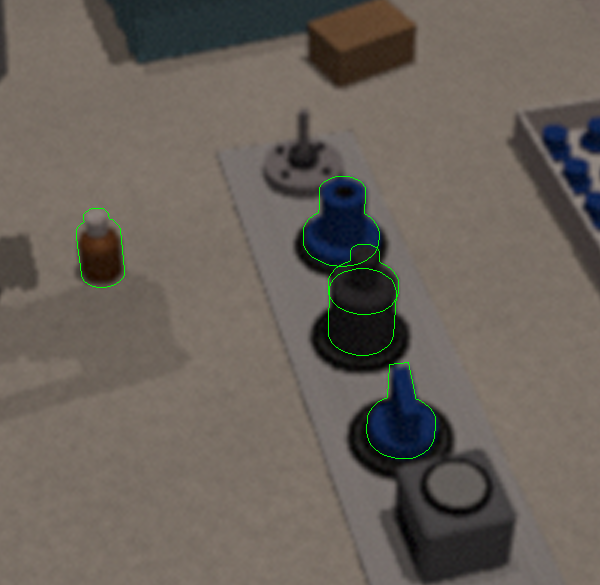

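All parts stand upright on their pads in both views, with every outline matching. The bottle hasn't moved and the arm is clear, so I'm handing in.

```bash
python3 -c "
from rig import arm
print(arm.sign_off(), arm.sense()['time'])"
```

```text
the job is handed in; nothing more can be done
the job is handed in; nothing more can be done
```

The layout is done and handed in after about 33 s of robot time. The base is on the pad by the pin fixture, the knob on the pad by the lamp, and the sleeve on the middle pad with the cap stem up on it.

Last checks with the arm clear of the parts:

| Part | Measured offset | Source |
|---|---|---|
| Base | about 1–2 mm from pad centre | scene and side cameras |
| Knob | about 2 mm from pad centre | scene and side cameras |
| Sleeve | about 1–2 mm from pad centre | wrist view before the cap went on; outline matched in the final scene and side pictures |
| Cap | about 1–2 mm from the sleeve axis, underside measured at 54 mm (expected 55 mm) | scene and side cameras |
| Bottle | no shift seen (under 1 mm), upright | scene and side cameras |

- **Base height:** the two-view fit put its underside at 7.4 mm instead of 10 mm. The lower overlap in the side view comes from the cap partly hiding it there. In the wrist view it sits flat on the pad.
- **Tool tilt:** the tool picked up a slight lean during the moves, about 0.05–0.06 rad while carrying the base. The base stands upright since release.

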